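# Moisture check of a repaired wooden wheel

## Task

Lift the moisture meter out of its wooden block and check the repair: hold the meter's spring-loaded tip on the middle of the square dark patch in the rim of the wooden wheel, with the meter square to the tilted face of the wheel, pressed lightly so that the spring tip goes about half of its travel in. Be gentle with the soft wood (never drive the tip hard against its stop) and do not disturb the other things on the bench. Finish while still holding the meter like this on the patch: do not let go or put it down.

Things in the scene. Friction and masses are not known exactly. Their poses are not given: they have to be found in the camera images.
- meter: upright moisture meter, 120 g. Downwards: grey square grip 24 x 24 mm (z 6 to 78 mm), black collar 38 mm wide (z 0 to 6), steel barrel 18 mm wide (z -30 to 0), thin spring tip. Origin: on its axis at the collar's underside, which rests on the block's top; z along the tool from tip to grip, x and y square to the grip's flats, dark window on -x. Grip the square part
- tip (a point): the lowest point of the meter's spring tip, a steel pin 7 mm thick with a round nose of 4 mm radius; on the meter's axis, 55 mm below the meter's origin while not pressed in
- plunger (a joint): how far the spring tip is pushed into the meter, in m: 0 = fully out, 0.015 = at its stop. The spring pushes with 1.2 N at 0 and 0.4 N more for each mm (4.2 N halfway, 7.2 N at the stop)
- holder: light wooden block fixed to the bench, 100 (x) x 80 (y) x 60 mm high, with a 27 mm round hole right through its middle in which the meter hangs by its collar; origin at the centre of the underside, z up. It stands left or right of the robot's middle, the wheel on the other side
- stand: plywood stand, fixed to the bench, base plate 200 (x) x 150 (y) x 18 mm, that carries the wheel tilted by 20 degrees: the wheel's face leans towards the stand's own +x (away from the robot, up to the stand's yaw); origin at the centre of the underside, z up
- wheel: wooden six-spoked wheel, 252 mm across with grey felt tread, rim 40 mm wide and 28 mm thick, hub 60 mm wide and 32 mm thick; too stiff on its axle for a light push to turn. Origin: centre of its underside, 110 mm above the stand's underside; z: the axle, square to the face, pointing up; x points to the square patch. Small round dark plugs, 10 mm wide, are not the patch
- patch_mark (a point): the middle of the top of the square dark-wood repair patch, 26 x 26 mm, let into the rim 100 mm from the axle and standing 1 mm proud of the face; its z is square to the wheel's face, pointing up and 20 degrees from vertical. The patch may be anywhere round the rim
- glue: bystander: white glue bottle, 52 mm wide and 130 mm tall; origin at the centre of its underside
- driver: bystander: screwdriver lying on the bench beyond the work; origin near its middle, x along its length
- offcut: bystander: wood offcut 90 x 45 x 30 mm; origin at the centre of its underside
There are look-alikes about, which are no part of the job. What is shaped like the meter but green is not meant. Leave any blue or green look-alike of the holder alone.

How it is judged:
On the way:
1. the meter is lifted clear out of the block, in the gripper (z of tip in the frame of holder above 0.062 m and contact force between the fingers and meter above 1 N), for 0.1 s.
At the end, for the whole second after the job is handed in: The gripper holds the meter still, its tip touching the patch within 10 mm of the patch's middle, the meter square to the wheel's face within 0.17 rad (about 10 degrees), the spring tip pressed in by 3.5 to 11.5 mm of its 15 mm (0.8 to 8 N on the patch), and the meter clear of the block (distance between tip and patch_mark below 0.01 m and angle between the z axis of meter and the z axis of patch_mark, either way round below 0.17 rad and z of meter in the frame of patch_mark above 0.03 m and value of joint plunger between 0.0035 and 0.0115 m and contact force between meter and wheel between 0.8 and 8 N and contact force between the fingers and meter above 1 N and contact force between meter and holder below 0.1 N and linear speed of meter below 0.02 m/s); the arm keeps its last pose, push and grip.
It fails at once if the wheel is pressed with more than 12 N (contact force between anything else and wheel above 12 N).
It fails at once if a bystander is moved by more than 20 mm (distance of any of glue, driver, offcut from where it was at the start of the episode above 0.02 m).
It also fails if it takes over 48 s, if anything falls off the work surface, if the arm or the gripper's body presses on something with over 40 N, if the wrist force passes 120 N, or if a joint passes its speed limit or range.

## Robot

A 7-joint arm with a two-finger parallel gripper is mounted at the origin on the work surface. World frame = base frame: x ahead of the robot, y to its left, z up, the work surface at z = 0. Lengths are in m, angles in rad, forces in N, time in s.
With the tool pointing down it reaches from about 0.4 to 0.85 m from the base axis. Payload 6.9 kg.
Tool frame: the origin (TCP) lies at the very end of the fingers, on their centre line; the grasp point (between the pads) lies 19 mm behind it; z points along the fingers, y is the line along which they close (so a half turn about z gives the same grasp; the last joint's range is limited). The gripper opens to 85 mm and grips with 20 to 120 N. Pads are 22 mm wide; open, the fingers measure 114 mm over their backs; the gripper's body (76 mm by 85 mm) begins 54 mm behind the grasp point. The pads swing forward as they close: fully open they stand 13 mm farther back than shut.
Start: joints at [-1.008, 0.507, -0.238, 1.5, 0.126, 1.149, -0.155], TCP at [0.276, 0.561, 0.231] pointing down, gripper open.
Joint ranges: [-3.08, 3.08], [-0.24, 2.05], [-1.43, 1.35], [0, 2.5], [-1.52, 4.66], [0.17, 1.96], [-2.89, 2.89]. Speed limits (rad/s): [2.39, 2.39, 3.14, 3.14, 3.14, 3.14, 3.14].

## Interface

Orientations are given as a rotation vector (axis times angle).
In Python, from bench import manip, imaging, job gives the robot as it stands.
- The arm moves only by the tool arm_command, never from a script. Its argument "plan" is one flat list of numbers, 7 for each row, row after row: the shift along the tool's x, y, z each as a share of 300 mm, from -1 to 1, then the turn, a rotation vector about the tool's x, y, z each as a share of 30 degrees, from -1 to 1, then the closure, from 0 (fully open) to 1 (shut). In form: [x, y, z, ax, ay, az, hand, x, y, z, ax, ay, az, hand, ...]. A call has 1 to 8 rows; each row is the pose to reach, as a shift and turn from the pose commanded when the call began, along the tool's axes at that moment; what a row does not reach only later rows make up. A row lasts 1/8 s, in which the tool goes at most 62.5 mm and 10.7 degrees, less where a joint would pass 70% of its speed; a pose out of reach is approached as far as the arm can. A call with a number of a shift or a turn outside -1 to 1 is refused whole. A call with a gripper value outside its range is refused whole. The fingers move at their own pace and stop on an object; "force" is the grip in N (left out, the last holds). Time passes only in rows, so rows that repeat a pose let the fingers close. It gives the time, the measured TCP pose, the force, the opening and the grip force at its end, in the units of the state.
- manip.sense(): the state, without advancing time (a new reading comes with each control period).
- imaging.capture(name): name is "scene" or "top" or "wrist"; returns the picture (480x640x3 uint8, blue, green, red); there is no depth.
- imaging.camera_info(name): a dict with "K" (3x3 intrinsics, pixels), "origin" and "rotation" of the camera in the world; the wrist camera has in their place "T_tool_cam" (4x4, takes a point from camera to tool coordinates, whose origin is the TCP and whose axes are the flange's). Camera axes: x right, y up, looking along -z (the intrinsics and any distortion apply to the point x, -y, -z); pixel columns grow to the right and rows downward; lengths in m; the calibration is good to about 2 mm. A picture is of the moment at which its call begins: read the wrist's pose just before it. camera_info takes no time and is no camera call.
- job.sign_off(): hands the job in; it is judged then, once.
The state is a dict: "time": time; "joint_pos": joint angles; "qvel": joint speeds; "effort": joint torques, N m; "eef_pos": TCP position; "orientation": TCP orientation; "force": force on the tool from outside, world axes, zero at the start; "torque": the same for the moment, N m; "gripper_width": finger opening in m; "grip_force": force on a finger pad.
Only numpy, scipy, OpenCV 4.12 (cv2) and the standard library are available. Lean on these libraries where they do the work, as an engineer would, in place of code of your own. Each camera call takes 0.05 s, during which the arm holds its last target. There are 200 camera calls.

## Working session

There is one attempt and no reset: what is moved stays moved. The work goes in short steps, Python scripts to look and compute and a tool call to move; the robot and the scene stay as the last step left them, time stands still between calls to the robot, and variables do not carry over. Pictures are saved under pics/ and viewed, at most 10 in all, crops included, and the job is handed in when it is done.

Besides the shell and the picture viewer there is one more tool, called after "Request:" as name(argument=value, ...), one argument or row to a line, values as JSON. arm_command: Moves the arm, as the interface text tells. Shift numbers are shares of 300 mm and turn numbers shares of 30 degrees, none past 1 either way. Its arguments: {"type":"object","properties":{"plan":{"type":"array","items":{"type":"number","minimum":-1,"maximum":1}},"force":{"type":"number"}},"required":["plan"]}

```bash
mkdir -p pics
python3 - <<'E'
from bench import manip, imaging, job
import cv2,numpy as np
print(manip.sense())
for n in("scene","top","wrist"):
    im=imaging.capture(n); cv2.imwrite(f"pics/{n}0.png",im); print(n,imaging.camera_info(n))
E
```

```text
{'time': 0.0, 'joint_pos': array([-1.00847032,  0.50832599, -0.2375147 ,  1.50112557,  0.12570806,
        1.14891849, -0.1547727 ]), 'qvel': array([-0.00100279, -0.00060754,  0.00016056,  0.0003076 ,  0.00022867,
       -0.00068629,  0.00091166]), 'effort': array([-4.17801584e-04, -6.20583916e+01, -2.18716577e+00, -2.49661231e+01,
        1.25423551e-02,  1.16940367e-02,  3.08285451e-06]), 'eef_pos': array([0.27554401, 0.56041852, 0.2304392 ]), 'orientation': array([-7.11217617e-01, -3.05966097e+00,  2.75115064e-03]), 'force': array([ 0.39100942, -0.61596711, -0.06969631]), 'torque': array([-0.01743608, -0.00471832, -0.02508943]), 'grip_force': 0.0, 'gripper_width': 0.08510332192862442}
scene {'K': array([[492.22834616,   0.        , 322.93548528],
       [  0.        , 492.22834616, 231.47356157],
       [  0.        ,   0.        ,   1.        ]]), 'origin': array([1.08180379, 0.55814384, 0.8423698 ]), 'rotation': array([0.38385035, 0.8989279 , 2.20516898])}
top {'K': array([[455.46722997,   0.        , 314.52362793],
       [  0.        , 455.46722997, 236.98887929],
       [  0.        ,   0.        ,   1.        ]]), 'origin': array([0.44791302, 0.04396175, 0.84960385]), 'rotation': array([ 0.1197271 , -0.13912415, -1.55839761])}
wrist {'K': array([[340.43932723,   0.        , 326.84690675],
       [  0.        , 340.43932723, 242.14726537],
       [  0.        ,   0.        ,   1.        ]]), 'T_tool_cam': array([[-7.21110754e-04,  9.65385391e-01,  2.60826621e-01,
         6.42685565e-02],
       [ 9.99999469e-01,  8.88301525e-04, -5.23117403e-04,
        -9.48474811e-04],
       [-7.36702584e-04,  2.60826105e-01, -9.65385519e-01,
        -1.40858149e-01],
       [ 0.00000000e+00,  0.00000000e+00,  0.00000000e+00,
         1.00000000e+00]])}
```

View pics/top0.png

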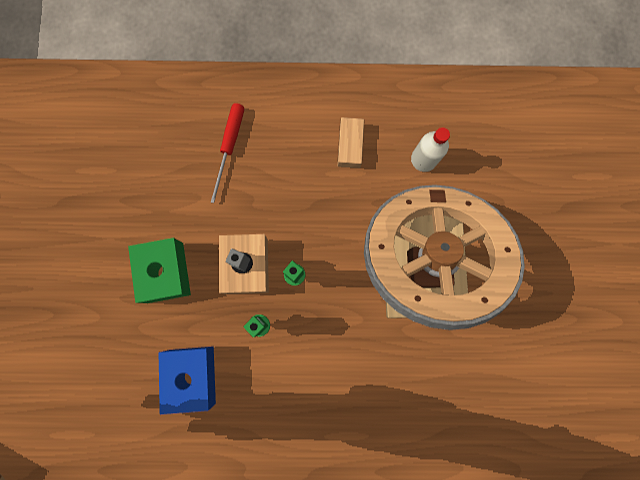

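View pics/scene0.png

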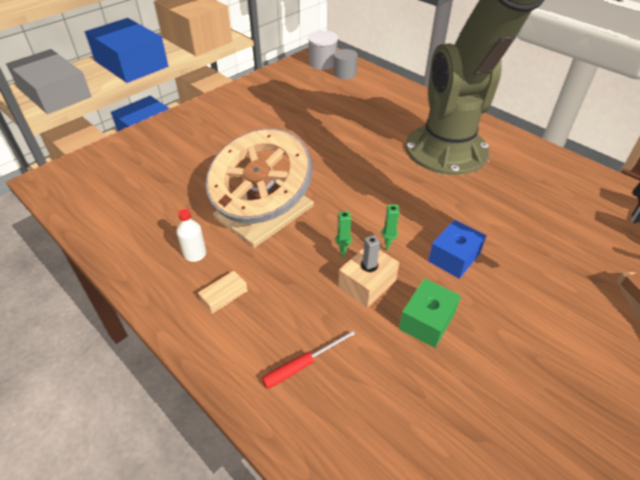

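The top view shows the meter in the light block at about (240,260), with green look-alikes at (293,272) and (257,325). The wheel is at (445,257), with the dark patch at (437,196). In the scene view the meter is at (371,250) and the patch at about (226,201).

```bash
cat > h.py <<'E'
import numpy as np,cv2
from scipy.spatial.transform import Rotation as R
from bench import manip, imaging, job
def cam(n,st=None):
    c=imaging.camera_info(n)
    if n=="wrist":
        T=np.eye(4);T[:3,:3]=R.from_rotvec(st["orientation"]).as_matrix();T[:3,3]=st["eef_pos"]
        T=T@c["T_tool_cam"];return c["K"],T[:3,3],T[:3,:3]
    return c["K"],np.array(c["origin"]),R.from_rotvec(c["rotation"]).as_matrix()
def ray(C,uv):
    K,o,r=C;d=np.array([(uv[0]-K[0,2])/K[0,0],-(uv[1]-K[1,2])/K[1,1],-1.]);d=r@d
    return o,d/np.linalg.norm(d)
def plane(C,uv,z):
    o,d=ray(C,uv);return o+d*(z-o[2])/d[2]
def proj(C,p):
    K,o,r=C;q=r.T@(np.asarray(p)-o);return np.array([K[0,2]+K[0,0]*q[0]/-q[2],K[1,2]+K[1,1]*q[1]/q[2]])
def tri(rays):
    A=np.zeros((3,3));b=np.zeros(3)
    for o,d in rays:
        P=np.eye(3)-np.outer(d,d);A+=P;b+=P@o
    x=np.linalg.solve(A,b);return x,[np.linalg.norm(np.cross(x-o,d)) for o,d in rays]
E
python3 - <<'E'
import cv2,numpy as np
t=cv2.imread("pics/top0.png");s=cv2.imread("pics/scene0.png")
a=cv2.resize(t[220:310,205:305],(400,360),interpolation=cv2.INTER_CUBIC)
b=cv2.resize(s[225:315,330:430],(400,360),interpolation=cv2.INTER_CUBIC)
# patch
def blobs(im,x0,y0,x1,y1):
    c=im[y0:y1,x0:x1].astype(int);m=(c.sum(2)<210)&(c[...,2]>c[...,0]+15)
    n,l,st,ce=cv2.connectedComponentsWithStats(m.astype(np.uint8),connectivity=4)
    for i in range(1,n):
        if st[i,4]>12:print(ce[i]+[x0,y0],st[i])
blobs(t,365,180,525,330);print();blobs(s,200,125,315,220)
c=cv2.resize(t[180:230,395:495],(400,200),interpolation=cv2.INTER_CUBIC)
d=cv2.resize(s[180:230,195:295],(400,200),interpolation=cv2.INTER_CUBIC)
cv2.imwrite("pics/c.png",np.vstack([np.hstack([a,b]),np.hstack([c,d])]))
E
```

```text
[437.34659091 195.55113636] [ 65  10  16  12 176]
[408.27777778 201.61111111] [41 20  6  4 18]
[467.85714286 203.07142857] [101  22   5   3  14]
[513.43310658 219.87981859] [125  23  35  42 441]
[465.47727273 228.04545455] [98 43  7 11 44]
[477.79411765 254.18449198] [100  61  26  28 374]
[381.         246.21052632] [14 64  5  5 19]
[523.19047619 248.71428571] [157  65   3   9  21]
[412.46323529 253.375     ] [ 42  67  13  16 136]
[507.23809524 249.33333333] [140  67   6   5  21]
[453.25641026 264.8974359 ] [84 81 10  9 39]
[430.28571429 265.35714286] [64 82  3  7 14]
[425.         279.20680628] [ 44  88  31  20 382]
[523.64705882 275.88235294] [158  90   2  11  17]
[473.04891304 282.02173913] [102  92  18  21 184]
[452.8 279.2] [87 94  3 12 20]
[368.1372549 283.1372549] [ 0 98  9  9 51]
[511.01388889 315.21944444] [122 113  38  36 720]
[417.33333333 298.125     ] [ 50 116   6   5  24]
[484.39130435 299.73913043] [117 118   6   5  23]

[273.41176471 187.94117647] [69 59  9  9 34]
[251.36666667 194.7       ] [48 65  9  9 60]
```

View pics/c.png

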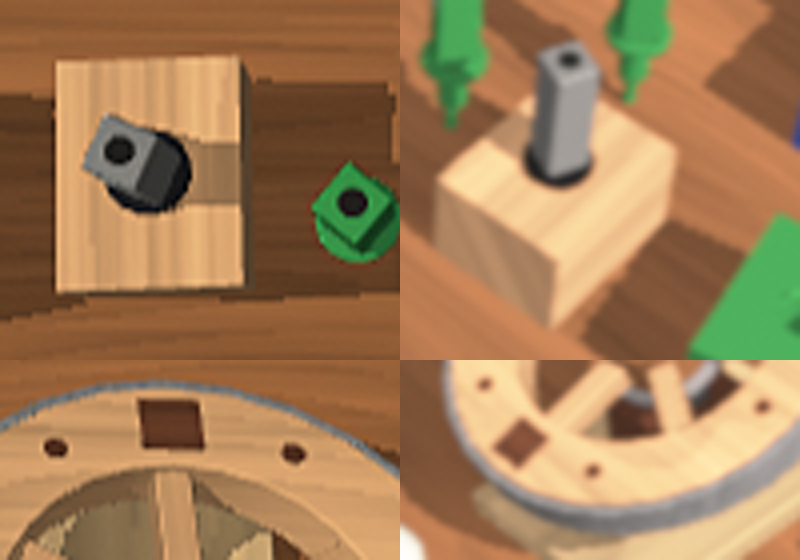

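The crop shows the grip's top centre at about (235,257.5) in the top view and (372.5,240) in the scene view. The patch in the scene view is at (225,201).

Run:
```python
from h import *
T=cam("top");S=cam("scene")
s=manip.sense();print(R.from_rotvec(s["orientation"]).as_matrix().round(2))
m,e=tri([ray(T,(234.8,257.3)),ray(S,(372.3,239.8))]);print("metertop",m,e,plane(T,(234.8,257.3),.138))
q=[plane(T,(205+a/4-.4,220+b/4-.4),.138) for a,b in((108,113),(155,133),(133,181),(83,165))]
for i in range(4):
    d=q[(i+1)%4]-q[i];print("edge",np.linalg.norm(d),np.degrees(np.arctan2(d[1],d[0])))
h=[plane(T,(205+a/4-.4,220+b/4-.4),.06) for a,b in((55,60),(240,55),(244,288),(57,293))]
print("holder",np.mean(h,0),[np.linalg.norm(h[i]-h[i-1]) for i in range(4)])
print("green",plane(T,(292.5,270),.11),plane(T,(254,327),.11))
p,e=tri([ray(T,(437.3,195.5)),ray(S,(225,201.2))]);print("patch",p,e)
# six plugs in top view? hub centre
for uvT,n in(((444.5,246.5),"hub"),):
    print(n,plane(T,uvT,.14))
```

```text
[[-0.9   0.44 -0.  ]
 [ 0.44  0.9  -0.  ]
 [-0.   -0.   -1.  ]]
metertop [0.5330115  0.16055159 0.1373478 ] [np.float64(3.7349665650684446e-05), np.float64(3.734966565059384e-05)] [0.53295681 0.16041556 0.138     ]
edge 0.0202645291711395 -112.51975870428613
edge 0.020598597343065964 157.25938087148518
edge 0.02068120713512675 72.80513297627529
edge 0.022521400560055724 -23.554814058700412
holder [0.53278673 0.16058175 0.06      ] [np.float64(0.1016112030012378), np.float64(0.08102035229311604), np.float64(0.10180732962166686), np.float64(0.0801941229186826)]
green [0.51637668 0.07065627 0.11      ] [0.42500633 0.13048435 0.11      ]
patch [ 0.6462959  -0.17309267  0.10010074] [np.float64(1.5858802072553915e-05), np.float64(1.585880207267708e-05)]
hub [ 0.55286403 -0.16987486  0.14      ]
```

```bash
cat >> h.py <<'E'
def cmd(pos,Rm,st=None):
    st=st or manip.sense();r=R.from_rotvec(st["orientation"])
    print("shift",(r.inv().apply(np.array(pos)-st["eef_pos"])/.3).round(4),"turn",(np.degrees((r.inv()*Rm).as_rotvec())/30).round(4))
def down(yaw): # tool z down, y axis at yaw deg
    y=np.array([np.cos(np.radians(yaw)),np.sin(np.radians(yaw)),0]);z=np.array([0,0,-1.])
    return R.from_matrix(np.c_[np.cross(y,z),y,z])
E
python3 - <<'E'
from h import *
from scipy.optimize import least_squares
T=cam("top");S=cam("scene");s=cv2.imread("pics/scene0.png")
P0=np.array([.6463,-.1731,.1001])
pl=[(408.3,201.6),(467.9,203.1),(381,246.2),(507.2,249.3),(417.3,298.1),(484.4,299.7)]
def res(v):
    n=np.array([np.sin(v[1])*np.cos(v[0]),np.sin(v[1])*np.sin(v[0]),np.cos(v[1])])
    b=P0-n*.001;out=[]
    C=np.array([v[2],v[3],0]);C[2]=b[2]-(n[:2]@(C[:2]-b[:2]))/n[2]
    X=[]
    for u in pl:
        o,d=ray(T,u);X.append(o+d*((b-o)@n)/(d@n))
    r=[np.linalg.norm(x-C) for x in X]
    return n,C,X,np.array(r)
print("radii by yaw (tilt 20): fit centre+radius")
f=lambda v:np.r_[res([v[0],np.radians(20),v[1],v[2]])[3]-v[3],np.linalg.norm(P0-.001*res([v[0],np.radians(20),v[1],v[2]])[0]-res([v[0],np.radians(20),v[1],v[2]])[1])-.1]
o=least_squares(f,[0,.553,-.17,.1]);print(np.degrees(o.x[0]),o.x[1:],f(o.x)*1e3)
n,C,X,r=res([o.x[0],np.radians(20),o.x[1],o.x[2]]);print("n",n,"C",C,"expect z",.11+.028*n[2])
# check: plugs projected into scene and refined there by dark blob -> triangulate, plane fit
g=s.astype(int).sum(2);Q=[]
for u,x in zip(pl,X):
    p=proj(S,x);a,b=np.round(p).astype(int);w=g[b-5:b+6,a-5:a+6];k=np.clip(np.median(w)-100-w,0,None)
    if k.sum()==0:continue
    yy,xx=np.mgrid[-5:6,-5:6];q=np.array([a+(k*xx).sum()/k.sum(),b+(k*yy).sum()/k.sum()])
    t,e=tri([ray(T,u),ray(S,q)]);print(p.round(1),q.round(1),t.round(4),round(e[0]*1e3,2));Q.append(t)
Q=np.array(Q);c=Q.mean(0);nn=np.linalg.svd(Q-c)[2][2];nn*=np.sign(nn[2]);print("plane n",nn,np.degrees(np.arccos(nn[2])),np.degrees(np.arctan2(nn[1],nn[0])))
cmd([.533,.1606,.231],down(68))
E
```

```text
radii by yaw (tilt 20): fit centre+radius
1.2155872113258916 [ 0.55181657 -0.17104733  0.10042452] [-0.03099311 -0.11904098  0.0123999   0.06079773  0.04260072  0.03423575
  0.19638345]
n [0.34194317 0.00725575 0.93969262] C [ 0.55181657 -0.17104733  0.13340139] expect z 0.13631139338200543
[243.2 208.5] [242.7 207.3] [ 0.6343 -0.1228  0.1059] 0.91
[216.2 186.7] [215.7 185.7] [ 0.6324 -0.2229  0.1072] 0.84
[285.7 192.4] [285.3 191.2] [ 0.5536 -0.0707  0.1353] 0.73
[229.9 151.8] [229.5 150.8] [ 0.5502 -0.2709  0.1378] 0.86
[297.5 155.5] [296.9 154.6] [ 0.4714 -0.1191  0.165 ] 0.84
[268.9 136.7] [268.4 135.7] [ 0.4698 -0.2192  0.1669] 0.94
plane n [0.34289652 0.0070961  0.93934638] 20.057922106561158 1.1855436222134945
shift [-1.3581e+00 -8.1800e-01 -1.0000e-04] turn [-0.0026 -0.     -0.1391]
```

Request:
arm_command(
  plan=[-0.95,-0.57,0,0,0,-0.139,0.3,-0.95,-0.57,0,0,0,-0.139,0.3,-0.95,-0.57,0,0,0,-0.139,0.3,-0.95,-0.57,0,0,0,-0.139,0.3,-0.95,-0.57,0,0,0,-0.139,0.3,-0.95,-0.57,0,0,0,-0.139,0.3],
  force=40,
)

```text
time: 0.9
eef_pos: [0.4584, 0.277, 0.2311]
orientation: [0.609, 3.081, -0.003]
force: [-0.2, 0.3, 0.1]
gripper_width: 0.0596
grip_force: 0.0
```

Run:
```python
from h import *
s=manip.sense();print(s["time"],s["eef_pos"],s["gripper_width"]);cmd([.533,.1606,.231],down(68));cmd([.533,.1606,.092],down(68))
```

```text
0.9 [0.45841445 0.27698293 0.23108159] 0.059565777631239325
shift [-0.3776 -0.2641  0.0013] turn [-0.0035  0.0026 -0.0124]
shift [-0.3769 -0.2633  0.4646] turn [-0.0035  0.0026 -0.0124]
```

Request:
arm_command(
  plan=[-0.377,-0.264,0,0,0,-0.01,0.3,-0.377,-0.264,0,0,0,-0.01,0.3,-0.377,-0.264,0,0,0,-0.01,0.3,-0.377,-0.264,0,0,0,-0.01,0.3],
)

```text
time: 1.4
eef_pos: [0.5313, 0.1653, 0.2309]
orientation: [-0.595, -3.084, 0.0]
force: [-0.3, 1.6, 0.2]
gripper_width: 0.06
grip_force: 0.0
```

Run:
```python
from h import *
s=manip.sense();im=imaging.capture("wrist");cv2.imwrite("pics/w1.png",im)
W=cam("wrist",s);print(s["time"],s["eef_pos"]);cmd([.533,.1606,.092],down(68),s)
print("expected top centre",proj(W,[.533,.1606,.138]),"collar",proj(W,[.533,.1606,.066]))
```

```text
1.4 [0.53133423 0.16525868 0.23094233]
shift [-0.0112 -0.0122  0.4631] turn [-0.0005 -0.0013  0.0058]
expected top centre [323.02644778 248.23264192] collar [323.84790732 226.49418341]
```

View pics/w1.png

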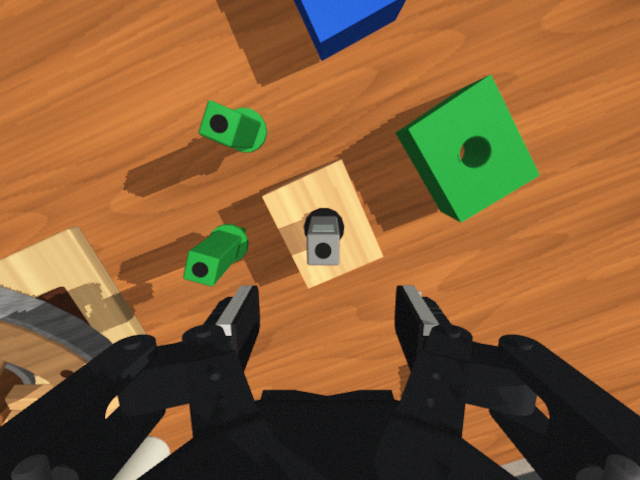

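The wrist view shows the grip's top dot at (323,250), as predicted, with the grip square to the fingers. The green meter at (200,270) is clear of the left finger.

Run:
```python
from h import *
imaging.capture("top");s=manip.sense();print(s["eef_pos"],s["qvel"].round(3));cmd([.533,.1606,.092],down(68),s)
```

```text
[0.53031098 0.16770565 0.2311712 ] [-0.015 -0.005 -0.008  0.001  0.003 -0.     0.003]
shift [-0.0176 -0.019   0.4639] turn [ 0.0012 -0.0021  0.0139]
```

Request:
arm_command(
  plan=[-0.018,-0.019,0.1,0,0,0.01,0.3,-0.018,-0.019,0.2,0,0,0.01,0.3,-0.018,-0.019,0.3,0,0,0.01,0.3,-0.018,-0.019,0.4,0,0,0.01,0.3,-0.018,-0.019,0.464,0,0,0.01,0.3,-0.018,-0.019,0.464,0,0,0.01,0.3],
)

```text
time: 2.25
eef_pos: [0.5323, 0.1605, 0.091]
orientation: [-0.594, -3.082, 0.001]
force: [-0.1, 0.1, -0.3]
gripper_width: 0.0603
grip_force: 0.0
```

Run:
```python
from h import *
imaging.capture("top");s=manip.sense();print(s["eef_pos"],s["force"]);cmd([.533,.1606,.092],down(68),s)
```

```text
[0.53324625 0.16036359 0.09204343] [-0.39655191  0.11733373  1.00000942]
shift [0.0011 0.0004 0.0001] turn [-0.0001 -0.0024  0.005 ]
```

Aligned within 1 mm. Next I close the gripper and lift.

Request:
arm_command(
  plan=[0,0,0,0,0,0,0.9,0,0,0,0,0,0,0.9,0,0,0,0,0,0,0.9,0,0,0,0,0,0,0.9,0,0,0,0,0,0,0.9,0,0,0,0,0,0,0.9],
  force=50,
)

```text
time: 3.05
eef_pos: [0.5347, 0.1591, 0.093]
orientation: [0.599, 3.083, 0.002]
force: [-0.3, 1.3, 6.3]
gripper_width: 0.023
grip_force: 53.3
```

Request:
arm_command(
  plan=[0,0,-0.08,0,0,0,0.9,0,0,-0.2,0,0,0,0.9,0,0,-0.32,0,0,0,0.9,0,0,-0.44,0,0,0,0.9,0,0,-0.5,0,0,0,0.9,0,0,-0.5,0,0,0,0.9,0,0,-0.5,0,0,0,0.9],
)

```text
time: 3.92
eef_pos: [0.5335, 0.1582, 0.2409]
orientation: [-0.599, -3.082, 0.002]
force: [0.1, -0.6, -1.7]
gripper_width: 0.0236
grip_force: 52.3
```

Run:
```python
from h import *
s=manip.sense();im=imaging.capture("wrist");w=im[120:480,160:560];sc=imaging.capture("scene")[150:350,260:480];t=imaging.capture("top")
cv2.imwrite("pics/s2.png",np.hstack([w,cv2.resize(sc,(396,360))]));cv2.imwrite("pics/t2.png",t);cv2.imwrite("pics/w2.png",im)
print(s["eef_pos"],s["gripper_width"],s["grip_force"],s["force"])
n=np.array([.3424,.0072,.9396]);n/=np.linalg.norm(n);P=np.array([.6453,-.173,.1028])
r=R.from_rotvec(s["orientation"]);z=r.apply([0,0,1]);dR,_=R.align_vectors([-n],[[0,0,-1.]])
ax=np.cross(z,-n);ang=np.arcsin(np.linalg.norm(ax));Rt=R.from_rotvec(ax/np.linalg.norm(ax)*ang)*r
print("target R",Rt.as_rotvec());off=.061+.055+.003 # tip from TCP nominal: TCP z .092 at meter z .06 -> TCP 32 above origin + 55
L=.087
print("hover 60mm:");cmd(P+n*(L+.06),Rt,s);cmd(P+n*(L+.015),Rt,s);print((P+n*(L+.06)))
```

```text
[0.53353594 0.15823939 0.24093977] 0.023584327900261912 52.27105915546417 [ 0.13306802 -0.59711278 -1.73562542]
target R [-0.53437639 -2.74660561  0.10452611]
hover 60mm:
shift [-0.9134 -0.8179 -0.    ] turn [ 0.2607  0.6109 -0.    ]
shift [-0.8664 -0.8379  0.141 ] turn [ 0.2607  0.6109 -0.    ]
[ 0.69562933 -0.17194167  0.24091169]
```

View pics/s2.png

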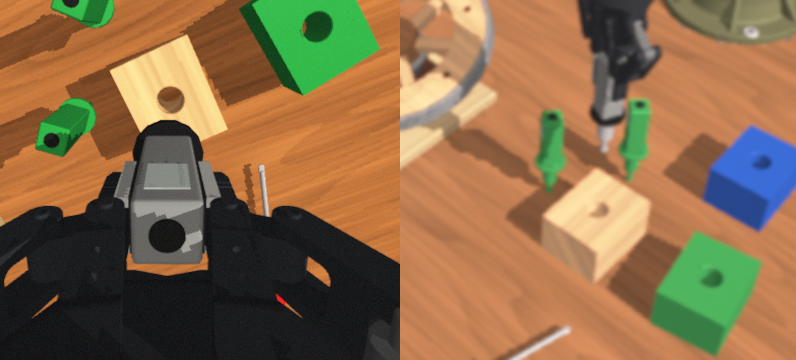

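The meter is lifted, and the block's hole is empty in both views. Moving over the patch with a tilt, with 60 mm of clearance.

Request:
arm_command(
  plan=[-0.12,-0.105,0,0.03,0.08,0,0.9,-0.25,-0.22,0,0.07,0.16,0,0.9,-0.38,-0.34,0,0.11,0.25,0,0.9,-0.51,-0.457,0,0.15,0.34,0,0.9,-0.64,-0.573,0,0.18,0.43,0,0.9,-0.76,-0.68,0,0.22,0.51,0,0.9,-0.86,-0.77,0,0.25,0.58,0,0.9,-0.913,-0.818,0,0.261,0.611,0,0.9],
)

```text
time: 5.08
eef_pos: [0.6964, -0.1741, 0.2395]
orientation: [-0.537, -2.744, 0.105]
force: [0.7, 0.8, -1.4]
gripper_width: 0.0237
grip_force: 52.3
```

Request:
arm_command(
  plan=[0,0,0,0,0,0,0.9,0,0,0,0,0,0,0.9,0,0,0,0,0,0,0.9],
)

```text
time: 5.45
eef_pos: [0.6961, -0.1701, 0.2427]
orientation: [-0.532, -2.749, 0.103]
force: [-0.6, -0.1, -0.2]
gripper_width: 0.0235
grip_force: 52.4
```

Run:
```python
from h import *
s=manip.sense();t=imaging.capture("top");sc=imaging.capture("scene");imaging.capture("wrist")
n=np.array([.3424,.0072,.9396]);P=np.array([.6453,-.173,.1028])
print(s["time"],s["eef_pos"],s["gripper_width"],s["force"]);zt=R.from_rotvec(s["orientation"]).apply([0,0,1]);print("ang",np.degrees(np.arccos(-zt@n)),zt)
tip=s["eef_pos"]+zt*.087
T=cam("top");S=cam("scene");out=[]
for C,im in((T,t),(S,sc)):
    p=proj(C,tip);q=proj(C,P);a,b=np.round((p+q)/2).astype(int);a=max(a-45,0);b=max(b-45,0)
    print("tip",p,"patch",q,"crop",a,b);out.append(cv2.resize(im[b:b+90,a:a+90],(396,396),interpolation=cv2.INTER_CUBIC))
cv2.imwrite("pics/h3.png",np.hstack(out))
```

```text
5.45 [ 0.69608905 -0.17007615  0.24274324] 0.023498515397936775 [-0.55491826 -0.14987703 -0.17983238]
ang nan [-0.34005222 -0.00666818 -0.94038291]
tip [446.06054177 173.21076401] patch [437.71900444 195.65954495] crop 397 139
tip [214.23944076 185.02076403] patch [225.22388911 200.11497581] crop 175 148<stdin>:4: RuntimeWarning: invalid value encountered in arccos
```

View pics/h3.png

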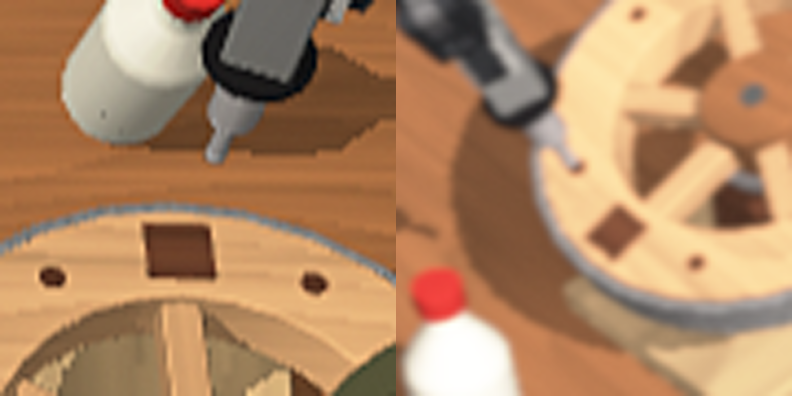

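The top view shows the tip at about (445.6,175.4) and the patch at (437.9,195.8). In the scene view the tip is at (215.2,185) and the patch at (225.2,200.5). All are close to the predictions.

Run:
```python
from h import *
T=cam("top");S=cam("scene");s=manip.sense();o=.4
n=np.array([.3424,.0072,.9396]);n/=np.linalg.norm(n)
tip,e=tri([ray(T,(445.6-o,175.4-o)),ray(S,(215.2-o,185-o))]);P,e2=tri([ray(T,(437.6,195.5)),ray(S,(225.2-o,200.5-o))])
r=R.from_rotvec(s["orientation"]);zt=r.apply([0,0,1])
print("tip",tip,e[0],"patch",P,e2[0]);print("tip in tool",r.inv().apply(tip-s["eef_pos"]))
d=P-tip;print("d along -n",-d@n,"tool units",r.inv().apply(d),r.inv().apply(d)/.3, "eef",s["eef_pos"])
print("nominal d", r.inv().apply(np.array([.6453,-.173,.1028])-s["eef_pos"]-zt*.087))
print("cap",tri([ray(T,(441,135)),ray(S,(175+43/4.4,148+285/4.4))]))
```

```text
tip [ 0.66433881 -0.17007629  0.16068365] 0.0009877793219246142 patch [ 0.64584342 -0.17313291  0.10291282] 0.00043286667298045035
tip in tool [0.00223239 0.00044063 0.08811257]
d along -n 0.06063213538667256 tool units [-0.00306913 -0.00159972  0.06063756] [-0.01023044 -0.00533241  0.2021252 ] eef [ 0.69608634 -0.17070679  0.24290713]
nominal d [-0.00034793 -0.0012112   0.06204003]
cap (array([ 0.74422514, -0.17599742,  0.1274675 ]), [np.float64(0.0009162610053722201), np.float64(0.0009162610053721694)])
```

Request:
arm_command(
  plan=[-0.006,-0.005,0.05,0,0,0,0.9,-0.006,-0.005,0.1,0,0,0,0.9,-0.006,-0.005,0.14,0,0,0,0.9,-0.006,-0.005,0.17,0,0,0,0.9,-0.006,-0.005,0.17,0,0,0,0.9,-0.006,-0.005,0.17,0,0,0,0.9,-0.006,-0.005,0.17,0,0,0,0.9],
)

```text
time: 6.48
eef_pos: [0.6801, -0.1739, 0.1942]
orientation: [-0.534, -2.749, 0.103]
force: [0.7, 0.8, -0.7]
gripper_width: 0.0235
grip_force: 52.3
```

```bash
cat > look.py <<'E'
from h import *
import sys
F=[];
for i in range(3):
    t=imaging.capture("top");sc=imaging.capture("scene");s=manip.sense();F.append(s["force"])
n=np.array([.3424,.0072,.9396]);n/=np.linalg.norm(n);r=R.from_rotvec(s["orientation"]);zt=r.apply([0,0,1])
tip=s["eef_pos"]+zt*.0875;P=np.array([.6456,-.1731,.1029])
print(s["time"],"eef",s["eef_pos"],"F.n",[round(f@n,2) for f in F],"d tool",r.inv().apply(P-tip),"ang",np.degrees(np.arccos(min(1,-zt@n))))
o=[]
for C,im in((cam("top"),t),(cam("scene"),sc)):
    a,b=np.round(proj(C,P)).astype(int)-30;o.append(cv2.resize(im[b:b+60,a:a+60],(396,396),interpolation=cv2.INTER_CUBIC));print(a,b)
cv2.imwrite(sys.argv[1],np.hstack(o))
E
python3 look.py pics/a4.png
```

```text
6.775 eef [ 0.67983537 -0.17391986  0.19377177] F.n [np.float64(-1.49), np.float64(-0.98), np.float64(-1.54)] d tool [0.00167691 0.00090943 0.00959156] ang 0.09783093048046254
408 165
195 170
```

View pics/a4.png

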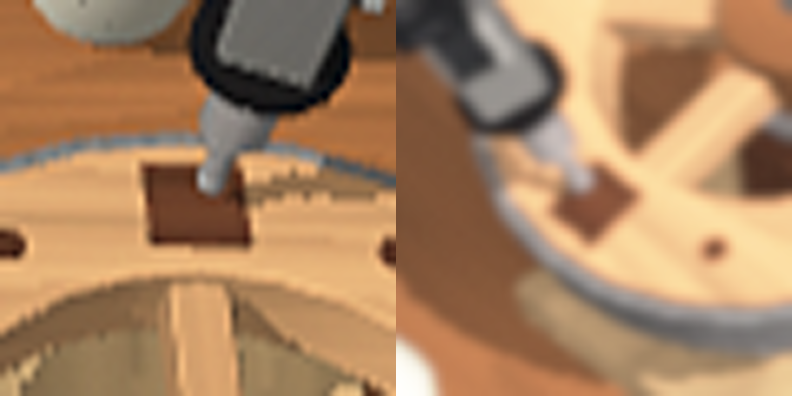

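The top view shows the tip at (439.8,194.4) and the patch at (438,196.2). In the scene view they are at (223.2,198.8) and (225.3,200.3), with a small gap between tip and patch.

Run:
```python
from h import *
T=cam("top");S=cam("scene");s=manip.sense();o=np.array([.4,.4])
tip,e=tri([ray(T,np.array((439.8,194.4))-o),ray(S,np.array((223.2,198.8))-o)]);P,e2=tri([ray(T,np.array((438,196.2))-o),ray(S,np.array((225.3,200.3))-o)])
r=R.from_rotvec(s["orientation"]);print(tip,e[0],P,e2[0],r.inv().apply(P-tip)*1e3,r.inv().apply(tip-s["eef_pos"]))
```

```text
[ 0.64783388 -0.17561858  0.10735296] 0.0012000772092285218 [ 0.6453519  -0.17315755  0.10312884] 0.0005621837479188608 [1.76501212 1.97488788 4.80048914] [ 0.00017838 -0.00123655  0.0921609 ]
```

Request:
arm_command(
  plan=[0.005,0.004,0.01,0,0,0,0.9,0.005,0.004,0.02,0,0,0,0.9,0.005,0.004,0.02,0,0,0,0.9,0.005,0.004,0.02,0,0,0,0.9],
)

```text
time: 7.28
eef_pos: [0.6769, -0.1724, 0.1885]
orientation: [-0.534, -2.748, 0.103]
force: [-0.1, -0.5, -0.2]
gripper_width: 0.0234
grip_force: 52.3
```

```bash
python3 look.py pics/a5.png
```

```text
7.575 eef [ 0.67691021 -0.17231094  0.18848134] F.n [np.float64(-0.78), np.float64(-0.77), np.float64(-1.08)] d tool [ 0.0001866  -0.00026932  0.00363183] ang 0.10361901780995016
408 165
195 170
```

Request:
arm_command(
  plan=[0,0,0.01,0,0,0,0.9,0,0,0.015,0,0,0,0.9,0,0,0.015,0,0,0,0.9,0,0,0.015,0,0,0,0.9],
)

```text
time: 8.07
eef_pos: [0.6755, -0.1723, 0.1844]
orientation: [-0.534, -2.749, 0.103]
force: [0.9, 0.7, 0.8]
gripper_width: 0.0237
grip_force: 52.4
```

```bash
python3 look.py pics/a6.png
```

```text
8.375 eef [ 0.67541155 -0.17232034  0.18423868] F.n [np.float64(0.65), np.float64(0.66), np.float64(0.76)] d tool [ 0.00022114 -0.00030111 -0.00086757] ang 0.10748203498493498
408 165
195 170
```

Request:
arm_command(
  plan=[0,0,0.007,0,0,0,0.9,0,0,0.014,0,0,0,0.9,0,0,0.02,0,0,0,0.9,0,0,0.02,0,0,0,0.9,0,0,0.02,0,0,0,0.9,0,0,0.02,0,0,0,0.9],
)

```text
time: 9.12
eef_pos: [0.6734, -0.1724, 0.1787]
orientation: [-0.534, -2.748, 0.103]
force: [2.1, 0.4, 2.3]
gripper_width: 0.0233
grip_force: 52.6
```

```bash
python3 look.py pics/a7.png
```

```text
9.425 eef [ 0.67335675 -0.17233725  0.17859295] F.n [np.float64(2.69), np.float64(3.13), np.float64(3.05)] d tool [ 0.00020109 -0.00032095 -0.00687557] ang 0.1061154856370887
408 165
195 170
```

View pics/a7.png

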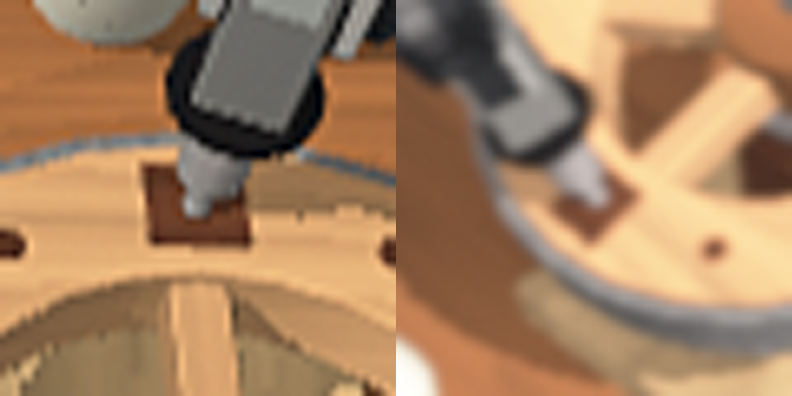

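The tip rests near the middle of the patch: (197,213) against a patch centre of (198,206) in the top crop. The force is about 4.1 N, which means about 7 mm of spring travel.

```bash
python3 -c "
from bench import job;print(job.sign_off())"
```

```text
the job is handed in; nothing more can be done
None
```

I handed the job in with the gripper holding the meter on the middle of the patch, the tool square to the wheel's face within about 0.1°, the spring tip about 7 mm in at roughly 4 N; no verdict came back.

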